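Shim the rocking jeweller's scale

TASK

The jeweller's scale rocks because its brass foot is short: push the wooden wedge along the bench, thin end first, under that foot until the scale stands level and steady on the wedge and its three rubber feet, and leave the wedge there. Only push the wedge, never lift it; do not touch the scale or shove it along the bench, and leave the other things where they are.

Things in the scene. Friction and masses are not known exactly. Their poses are not given: they have to be found in the camera images.
- scale: White loose scale, 0.8 to 1.15 kg, steel pan on top. Case 170 (x) by 200 (y) mm, underside 14, top 54, pan 58 mm above the bench when level. Origin: middle of the footprint at bench height; z up. Domed feet, sphere radius 24 mm, at x = +-55, y = +-75 mm: three black rubber, down to z = 0; that at +55, +75 is brass and 6 mm short. It starts leaning 0.065 rad on to the brass foot; slides if shoved.
- short_foot (a point): Lowest point of the brass foot (a brass screw head, 20 mm across, sits on the case top right above it): x = +55, y = +75, z = +6 mm in the scale's frame. At the start it rests on the bench; it is 6 mm above the bench when the scale is level. Once level, the wedge jams there and resists (3 to 6 N): pushing on only slides the scale along the bench.
- wedge: Loose wooden wedge, 70 g, 94 (x) by 56 (y) mm. Origin: centre of its underside; +x to the thin end, z up. The top slopes up from 1.5 mm thick at x = +47 (tip) to 11.5 mm at x = -33, 1 in 8, so it is 6 mm thick 36 mm behind the tip. From x = -33 to -47 stands a darker heel, 24 mm high, with a flat back face to push. It stays put when let go.
- wedge_tip (a point): Middle of the wedge's thin edge, at its underside (x = +47 mm in the wedge's frame).
- wedge_heel (a point): Centre of the back face of the wedge's heel (x = -47, z = 12 mm in the wedge's frame).
- wax_block: Yellow wax block, 28 x 52 x 20 mm, loose; origin at the centre of its underside. Bystander, near the scale.
- squeeze_bottle: Clear plastic bottle, 60 mm across, 150 mm tall, loose; origin at the centre of its underside. Bystander.
- pumice_jar: Glass jar with steel lid, 70 mm across, 75 mm tall, loose; origin at the centre of its underside. Bystander.
- bench_block: Steel block 65 x 65 x 22 mm, loose; origin at the centre of its underside. Bystander.
- pliers: Red-handled pliers, lying, about 150 mm long, 10 mm high, jaws to +x; origin under the joint. Bystander.
- hammer: Hammer lying along its x, handle to -x; origin under its middle. Bystander.
Things that resemble listed ones, but are neither listed nor needed, are in the scene too. Of the things like the wedge, leave any that is orange, pink or purple; of the rest the smaller one is meant.

How it is judged:
By the outcome, as a careful person would: the job done as asked, in the order asked, and still so for the second after the job is handed in, with the robot touching nothing.
It also fails if it takes over 48 s, if anything falls off the work surface, if the arm or the gripper's body presses on something with over 40 N, if the wrist force passes 120 N, or if a joint passes its speed limit or range.

ROBOT

A 7-joint arm with a two-finger parallel gripper is mounted at the origin on the work surface. World frame = base frame: x ahead of the robot, y to its left, z up, the work surface at z = 0. Lengths are in m, angles in rad, forces in N, time in s.
With the tool pointing down it reaches from about 0.425 to 0.925 m from the base axis. Payload 6.8 kg.
Tool frame: the origin (TCP) lies at the very end of the fingers, on their centre line; the grasp point (between the pads) lies r.pinch_z behind it (r.pinch_z is the distance from the TCP to the grasp point, in m); z points along the fingers, y is the line along which they close (so a half turn about z gives the same grasp; the last joint's range is limited). The gripper opens to 85 mm and grips with 20 to 120 N. Pads are 22 mm wide; open, the fingers measure 114 mm over their backs; the gripper's body (76 mm by 85 mm) begins 54 mm behind the grasp point. The pads swing forward as they close: fully open they stand 13 mm farther back than shut.
Start: joints at [-1.416, 0.477, 0.022, 1.555, -0.011, 1.109, -0.083], TCP at [0.175, 0.652, 0.196] pointing down, gripper open.
Joint ranges: [-2.96, 2.96], [-0.34, 2.1], [-1.41, 1.46], [0.24, 2.44], [-1.37, 4.51], [0.17, 1.92], [-2.96, 2.96]. Speed limits (rad/s): [2.39, 2.39, 3.14, 3.14, 3.14, 3.14, 3.14].

INTERFACE

Orientations are given as a rotation vector (axis times angle).
In Python, from bench import status, grab_frame, camera_model, r gives the robot as it stands. The module is installed in compiled form; this text tells all that it offers.
- The arm moves only by the shell command python3 -m creep 'ROWS' [FORCE]. ROWS is text: rows parted by semicolons, each of 7 numbers parted by spaces: the turn, a rotation vector about the tool's x, y, z in rad, then the shift along the tool's x, y, z in mm, then the opening, from -1 (shut) to 1 (fully open). In form: rx ry rz tx ty tz fingers; .... A call has 1 to 10 rows; each row is the pose to reach, as a shift and turn from the pose commanded when the call began, along the tool's axes at that moment; what a row does not reach only later rows make up. A row lasts 1/8 s, in which the tool goes at most 62.5 mm and 10.7 degrees, less where a joint would pass 70% of its speed; a pose out of reach is approached as far as the arm can. A call with a gripper value outside its range is refused whole. The fingers move at their own pace and stop on an object; FORCE is the grip in N (left out, the last holds). Time passes only in rows, so rows that repeat a pose let the fingers close. It gives the time, the measured TCP pose, the force, the opening and the grip force at its end, in the units of the state.
- status.get_obs(): the state, without advancing time (a new reading comes with each control period).
- grab_frame(name): name is "scene" or "top" or "wrist"; returns (picture, depth): 420x560x3 uint8, red, green, blue; 420x560 float32, m along the optical axis (not along the pixel's ray), 0 where there is no reading.
- camera_model(name): a dict with "K" (3x3 intrinsics, pixels), "D" ([k1, k2, p1, p2, k3] as OpenCV has them; the pictures are not rectified), "rvec" (rotation vector, rad) and "tvec" (3), from world to camera coordinates, as OpenCV has them. Camera axes: x right, y down, z forward; pixel columns grow to the right and rows downward; lengths in m; the calibration is good to about 2 mm. A picture is of the moment at which its call begins: read the wrist's pose just before it. camera_model takes no time and is no camera call; for the wrist camera it gives the pose at the moment of the call.
- r.hand_in(): hands the job in; it is judged then, once.
The state is a dict: "clock": time; "joints": joint angles; "qvel": joint speeds; "tau": joint torques, N m; "tcp_pos": TCP position; "orientation": TCP orientation; "contact_force": force on the tool from outside, world axes, zero at the start; "moment": the same for the moment, N m; "grip_width": finger opening in m; "gripper_force": force on a finger pad.
Only numpy, scipy, OpenCV 4.12 (cv2) and the standard library are available. Lean on these libraries where they do the work, as an engineer would, in place of code of your own. Each camera call takes 0.05 s, during which the arm holds its last target. There are 200 camera calls.

## Working session

There is one attempt and no reset: what is moved stays moved. The work goes in short steps, Python scripts to look and compute and a shell command to move; the robot and the scene stay as the last step left them, time stands still between calls to the robot, and variables do not carry over. Pictures are saved under pics/ and viewed, at most 13 in all, crops included, and the job is handed in when it is done.

```bash
mkdir -p pics; cat > h.py <<'E'
import numpy as np,cv2
from bench import status,grab_frame,camera_model,r
def save(cam,fn,n=None):
    m=camera_model(cam);p,d=grab_frame(cam);np.savez(fn,p=p,d=d,**{k:np.array(v) for k,v in m.items()})
    cv2.imwrite('pics/'+fn+'.png',p[:,:,::-1])
def w(fn,px,z=None):
    f=np.load(fn+'.npz');R=cv2.Rodrigues(f['rvec'])[0];t=f['tvec'].ravel();out=[]
    for u,v in px:
        n=cv2.undistortPoints(np.array([[[u,v]]],float),f['K'],f['D']).ravel();ray=np.array([n[0],n[1],1.])
        o=-R.T@t;dr=R.T@ray
        s=f['d'][int(round(v)),int(round(u))] if z is None else (z-o[2])/dr[2]
        out.append(o+s*dr)
    return np.array(out)
def crop(fn,u0,v0,u1,v1,out,k):
    p=np.load(fn+'.npz')['p'][v0:v1,u0:u1,::-1];cv2.imwrite('pics/'+out+'.png',cv2.resize(p,None,fx=k,fy=k,interpolation=cv2.INTER_CUBIC))
E
python3 - <<'E'
from h import *
save('top','top1');save('scene','scene1')
a=cv2.imread('pics/top1.png');cv2.imwrite('pics/top1b.png',cv2.resize(a,(800,600)))
print(status.get_obs())
E
```

```text
{'clock': 0.1, 'joints': array([-1.4161102 ,  0.47770716,  0.02236178,  1.55634711, -0.01150201,
        1.10930534, -0.08308581]), 'qvel': array([ 4.34538099e-05, -2.92562097e-04,  1.80757215e-03, -3.94219518e-03,
        1.61036486e-03,  7.62772035e-04, -1.02495035e-03]), 'tau': array([ 4.10147390e-03, -5.97764075e+01,  1.61357291e+00, -2.81958550e+01,
        1.28164468e-02,  4.93790314e-03,  6.48470888e-06]), 'tcp_pos': array([0.17521845, 0.65124945, 0.19483256]), 'orientation': array([-4.11559434e-01, -3.11442690e+00,  2.56988683e-03]), 'contact_force': array([ 0.75630078,  0.17860779, -0.20630991]), 'moment': array([ 0.03015396, -0.01492847,  0.02762006]), 'gripper_force': 0.0, 'grip_width': 0.0850827496884589}
```

View pics/top1b.png

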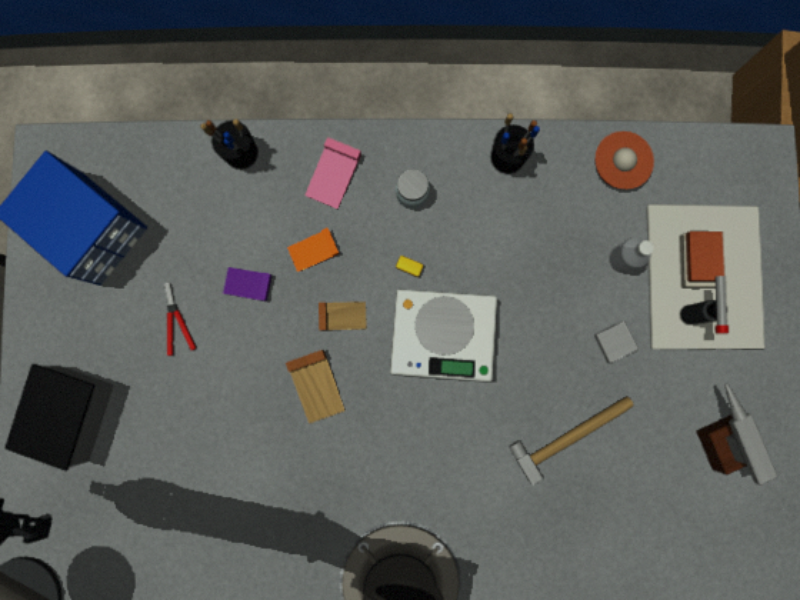

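View pics/scene1.png

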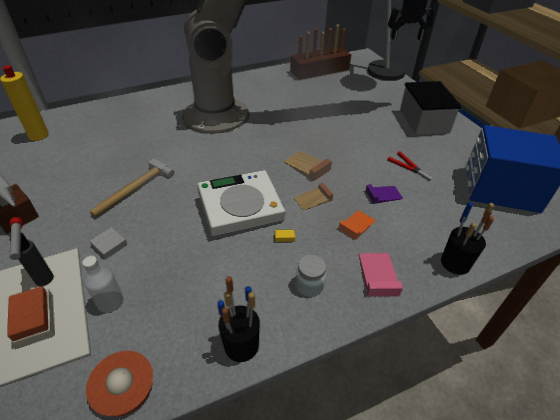

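The scene, read in 800x600 top-view pixels:
- **Wedge-like things:** small wood wedge (343,316), large wood wedge (316,386), orange (314,250), pink (333,172) and purple (247,284). By the description I want the small wood wedge, with its heel on the left and thin end towards the scale.
- **Scale:** the brass screw is at (407,304), and the wax block is at (410,266).

I'll check the choice in one crop.

```bash
python3 - <<'E'
from h import *
crop('top1',190,170,360,297,'crop1',4.6)
print(r.pinch_z)
E
```

```text
0.0187
```

View pics/crop1.png

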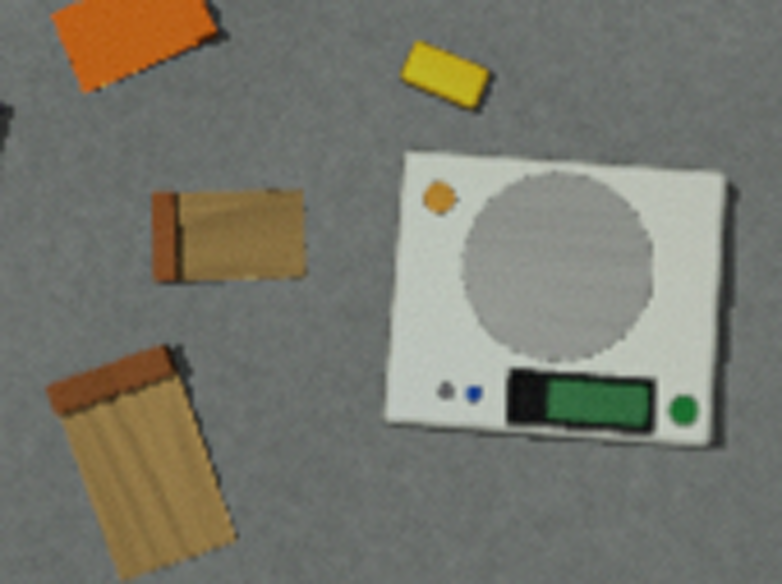

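The crop confirms it. The small wood wedge has heel-back corners at crop (153,193) and (155,282), and tip corners at (303,190) and (306,277). The brass screw is at (440,198), and the case corners are at (406,152), (725,174), (712,445) and (386,422).

```bash
python3 - <<'E'
from h import *
np.set_printoptions(precision=4,suppress=True)
f=lambda L:[(190+(a+.5)/4.6-.5,170+(b+.5)/4.6-.5) for a,b in L]
print('heelback',w('top1',f([(153,193),(155,282)]),.024))
t=w('top1',f([(303,190),(306,277)]),.0015);print('tip',t)
s=f([(440,198)]);print('screw',w('top1',s,.049),w('top1',s))
print('case TL TR BR BL',w('top1',f([(406,152),(725,174),(712,445),(386,422)]),.054))
print('wax',w('top1',f([(415,42),(490,67),(477,108),(402,76)]),.02))
print(cv2.Rodrigues(status.get_obs()['orientation'])[0])
E
```

```text
heelback [[0.5596 0.166  0.024 ]
 [0.5038 0.164  0.024 ]]
tip [[0.5639 0.0732 0.0015]
 [0.5086 0.0708 0.0015]]
screw [[ 0.5551 -0.0138  0.049 ]] [[ 0.555  -0.0138  0.0498]]
case TL TR BR BL [[ 0.5829  0.0072  0.054 ]
 [ 0.5702 -0.1883  0.054 ]
 [ 0.4049 -0.1795  0.054 ]
 [ 0.418   0.0185  0.054 ]]
wax [[ 0.6563  0.0023  0.02  ]
 [ 0.6405 -0.045   0.02  ]
 [ 0.6145 -0.0369  0.02  ]
 [ 0.6346  0.0104  0.02  ]]
[[-0.9657  0.2598 -0.0003]
 [ 0.2598  0.9657 -0.0016]
 [-0.0001 -0.0016 -1.    ]]
```

```bash
python3 -m creep '0 0 0.2 -80 -60 10 -0.5; 0 0 0.4 -155 -115 40 -0.5; 0 0 0.6 -230 -170 60 -0.5; 0 0 0.8 -305 -225 80 -0.5; 0 0 1.0 -380 -280 95 -0.5; 0 0 1.168 -456 -339 95 -0.5; 0 0 1.168 -456 -339 95 -0.5; 0 0 1.168 -456 -339 95 -0.5; 0 0 1.168 -456 -339 95 -0.5; 0 0 1.168 -456 -339 95 -0.5'; python3 - <<'E'
from h import *
o=status.get_obs();print(cv2.Rodrigues(o['orientation'])[0].round(4),o['joints'].round(2))
E
```

```text
clock: 1.35
tcp_pos: [0.5297, 0.2007, 0.1002]
orientation: [2.068, 2.362, -0.003]
contact_force: [0.5, 0.7, -0.2]
grip_width: 0.0211
gripper_force: 0.0
[[-1.323e-01  9.912e-01  3.000e-04]
 [ 9.912e-01  1.323e-01 -2.500e-03]
 [-2.500e-03 -0.000e+00 -1.000e+00]] [-0.78  0.43  0.39  1.93 -0.21  0.82 -0.14]
```

```bash
python3 -m creep '0 0 0 0 0 50 -0.5; 0 0 0 0 0 80 -0.5; 0 0 0 0 0 92 -0.5; 0 0 0 0 0 92 -0.5; 0 0 0 -12 0 92 -0.5; 0 0 0 -20 0 92 -0.5; 0 0 0 -25 0 92 -0.5; 0 0 0 -30 0 92 -0.5; 0 0 0 -35 0 92 -0.5;0 0 0 -35 0 92 -0.5'; python3 - <<'E'
from h import *
o=status.get_obs();print(cv2.Rodrigues(o['orientation'])[0].round(4))
save('top','top2');crop('top2',190,170,360,297,'crop2',4.6)
E
```

```text
clock: 2.6
tcp_pos: [0.5326, 0.1709, 0.0087]
orientation: [2.061, 2.371, -0.0]
contact_force: [0.0, -0.9, -0.4]
grip_width: 0.0213
gripper_force: 0.0
[[-1.388e-01  9.903e-01 -0.000e+00]
 [ 9.903e-01  1.388e-01 -1.000e-04]
 [-1.000e-04 -1.000e-04 -1.000e+00]]
```

View pics/crop2.png

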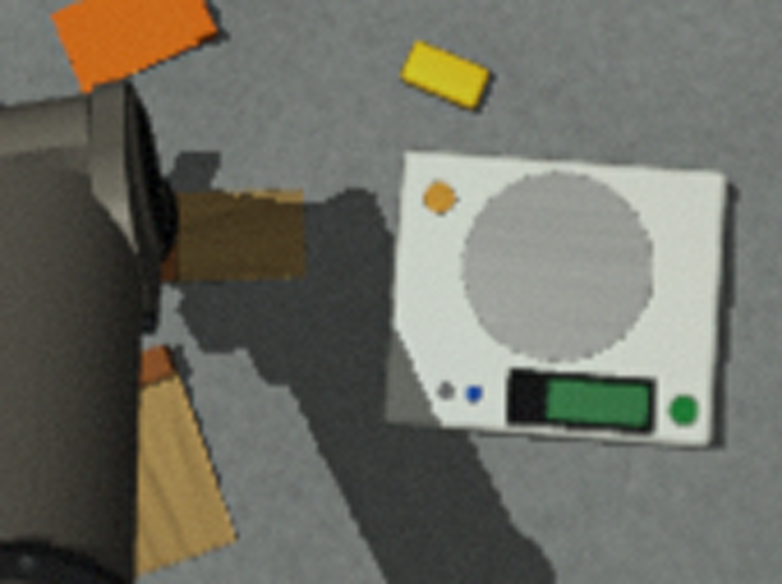

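The view shows the wedge barely moved: its tip is still at crop (303,190)–(306,277), and the fingers are at its heel. Pushing on.

```bash
python3 -m creep '0 0 0 -5 0 0 -0.5; 0 0 0 -10 0 0 -0.5; 0 0 0 -15 0 0 -0.5; 0 0 0 -20 0 0 -0.5; 0 0 0 -25 0 0 -0.5; 0 0 0 -30 0 0 -0.5; 0 0 0 -35 0 0 -0.5; 0 0 0 -35 0 0 -0.5; 0 0 0 -35 0 0 -0.5'; python3 - <<'E'
from h import *
o=status.get_obs();print(cv2.Rodrigues(o['orientation'])[0].round(4))
save('top','top3');crop('top3',210,180,310,255,'crop3',7.8)
E
```

```text
clock: 3.78
tcp_pos: [0.5374, 0.1369, 0.0087]
orientation: [-2.061, -2.371, -0.0]
contact_force: [0.3, -0.5, -0.7]
grip_width: 0.0217
gripper_force: 0.0
[[-1.396e-01  9.902e-01  0.000e+00]
 [ 9.902e-01  1.396e-01  2.000e-04]
 [ 2.000e-04  0.000e+00 -1.000e+00]]
```

View pics/crop3.png

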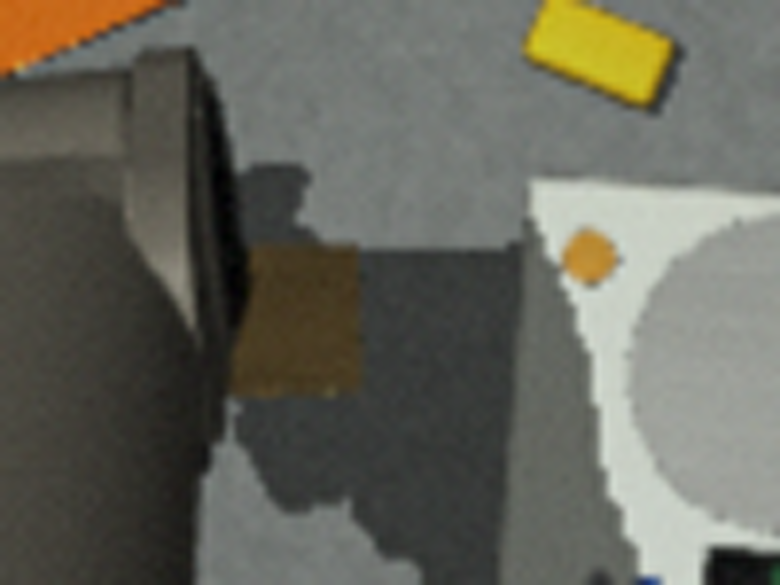

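The tip is still at (358,246)–(360,389) in the crop, the same place as before. So the fingers are past the heel without moving it, and I need the wrist view.

```bash
python3 - <<'E'
from h import *
save('wrist','wr1');save('scene','sc2');f=np.load('sc2.npz')['p'][:,:,::-1]
a=cv2.resize(np.load('wr1.npz')['p'][:,:,::-1],(400,300));b=cv2.resize(f[110:240,220:393],(400,300),interpolation=cv2.INTER_CUBIC)
cv2.imwrite('pics/mix1.png',np.hstack([a,b]))
E
```

```text
(no output)
```

View pics/mix1.png

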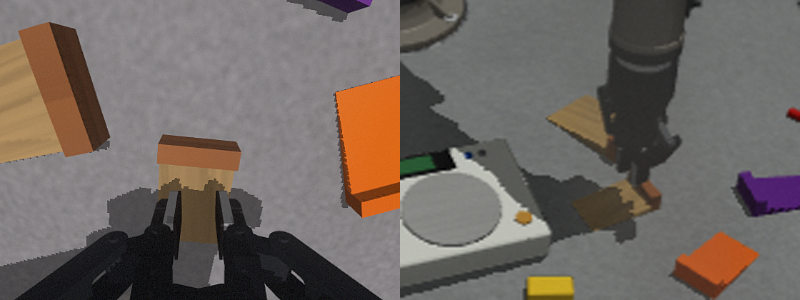

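The wrist view shows the fingers went over the heel and now hover above the slope, with the wedge unmoved. Part-open pads stand farther back than the TCP. I'll lift, go back behind the heel and descend lower.

```bash
python3 -m creep '0 0 0 0 0 -20 -0.5; 0 0 0 0 0 -40 -0.5; 0 0 0 30 0 -40 -0.5; 0 0 0 62 0 -40 -0.5; 0 0 0 62 0 -40 -0.5; 0 0 0 62 0 -20 -0.5; 0 0 0 62 0 0 -0.5; 0 0 0 62 0 6 -0.5; 0 0 0 62 0 7 -0.5; 0 0 0 62 0 7 -0.5'; python3 - <<'E'
from h import *
save('wrist','wr2')
p=np.load('wr2.npz')['p'][:,:,::-1]; cv2.imwrite('pics/wr2.png',p)
# fingertip heights: lowest above-bench points close to TCP
f=np.load('wr2.npz');o=status.get_obs();print(o['tcp_pos'])
d=f['d'];R=cv2.Rodrigues(f['rvec'])[0];t=f['tvec'].ravel()
vv,uu=np.mgrid[0:420,0:560];n=cv2.undistortPoints(np.stack([uu,vv],-1).reshape(-1,1,2).astype(float),f['K'],f['D']).reshape(-1,2)
P=(np.c_[n,np.ones(len(n))]*d.reshape(-1,1)-t)@R
q=P[(abs(P[:,0]-o['tcp_pos'][0])<.04)&(abs(P[:,1]-o['tcp_pos'][1])<.015)&(d.ravel()>0)]
print(np.histogram(q[:,2],bins=np.arange(-.004,.06,.002)))
E
```

```text
clock: 5.18
tcp_pos: [0.5293, 0.198, 0.0023]
orientation: [2.061, 2.371, 0.001]
contact_force: [0.3, -1.0, -0.3]
grip_width: 0.0215
gripper_force: 0.0
[0.52930015 0.19814623 0.00236868]
(array([ 820, 6037,   89,    0,    0,    0,    0,    0,    0,    0,    0,
          0,    0,    0,    0,    0,    0,    0,    0,    0,   20,   34,
         83,  112,  168,  165,  196,  189,  223,  177,  239]), array([-0.004, -0.002,  0.   ,  0.002,  0.004,  0.006,  0.008,  0.01 ,
        0.012,  0.014,  0.016,  0.018,  0.02 ,  0.022,  0.024,  0.026,
        0.028,  0.03 ,  0.032,  0.034,  0.036,  0.038,  0.04 ,  0.042,
        0.044,  0.046,  0.048,  0.05 ,  0.052,  0.054,  0.056,  0.058]))
```

View pics/wr2.png

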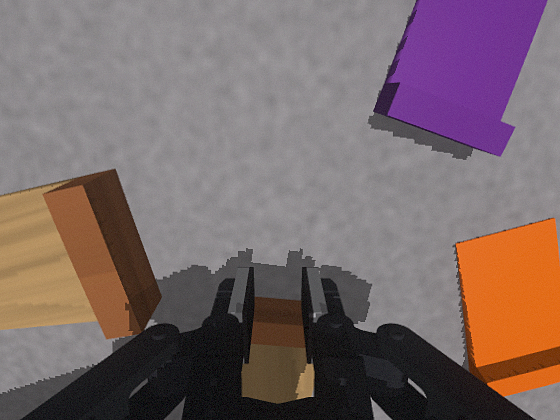

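The wrist view shows the open fingertips near (250,267) and (302,267), with the wedge between and ahead of them. I'll measure the tip positions from the depth.

```bash
python3 - <<'E'
from h import *
np.set_printoptions(precision=4,suppress=True)
px=[(248,272),(251,272),(303,270),(306,270),(311,272),(243,275),(250,300),(250,340),(305,340),(305,360),(278,310),(278,303),(278,322),(278,260)]
for a,b,c in zip(px,w('wr2',px),[np.load('wr2.npz')['p'][v,u] for u,v in px]):print(a,b,c)
E
```

```text
(248, 272) [0.5154 0.2072 0.0452] [69 74 73]
(251, 272) [0.5166 0.2069 0.0444] [32 30 34]
(303, 270) [0.5382 0.2107 0.044 ] [30 29 29]
(306, 270) [0.5395 0.2106 0.0436] [44 42 46]
(311, 272) [0.5414 0.2111 0.0457] [89 91 90]
(243, 275) [0.5135 0.2071 0.048 ] [89 86 86]
(250, 300) [0.5177 0.2023 0.0583] [23 22 19]
(250, 340) [0.5197 0.187  0.0628] [5 0 6]
(305, 340) [0.5409 0.1908 0.0638] [14 17 17]
(305, 360) [0.5548 0.1323 0.0073] [96 72 49]
(278, 310) [0.5337 0.1672 0.0107] [63 42 28]
(278, 303) [0.5338 0.1667 0.0031] [68 43 28]
(278, 322) [0.5337 0.1672 0.0216] [67 45 28]
(278, 260) [ 0.5304  0.1909 -0.0023] [142 138 141]
```

The measured fingertips sit at about z = 0.036–0.044 while the reported TCP z is 0.002. The TCP reading therefore doesn't match the real finger ends. I'll go lower in small steps while watching force and depth.

```bash
python3 -m creep '0 0 0 0 0 5 -0.5; 0 0 0 0 0 10 -0.5; 0 0 0 0 0 10 -0.5; 0 0 0 0 0 10 -0.5'; cat >> h.py <<'E'
def tips(fn):
    save('wrist',fn);f=np.load(fn+'.npz');o=status.get_obs();d=f['d'];R=cv2.Rodrigues(f['rvec'])[0];t=f['tvec'].ravel()
    vv,uu=np.mgrid[0:420,0:560];n=cv2.undistortPoints(np.stack([uu,vv],-1).reshape(-1,1,2).astype(float),f['K'],f['D']).reshape(-1,2)
    P=(np.c_[n,np.ones(len(n))]*d.reshape(-1,1)-t)@R
    dark=(f['p'].reshape(-1,3).max(1)<60)&(d.ravel()>0)&(vv.ravel()>200)
    m=dark&(abs(P[:,0]-o['tcp_pos'][0])<.04)&(P[:,1]>o['tcp_pos'][1]-.02)&(P[:,1]<o['tcp_pos'][1]+.03)&(P[:,2]>.006)
    q=P[m];i=np.argsort(q[:,2])[:200:25];print(o['tcp_pos'],o['contact_force']);print(q[i].round(4))
E
python3 - <<'E'
from h import *
tips('wr3')
E
```

```text
clock: 5.72
tcp_pos: [0.5287, 0.1981, -0.0084]
orientation: [-2.061, -2.371, 0.0]
contact_force: [-0.0, -0.1, -0.0]
grip_width: 0.0215
gripper_force: 0.0
[ 0.52878568  0.19810526 -0.00829717] [-0.58858168  0.92861055  0.31930458]
[[0.5186 0.1919 0.0255]
 [0.5379 0.2089 0.028 ]
 [0.5177 0.1982 0.0292]
 [0.5388 0.202  0.0306]
 [0.5396 0.1967 0.0317]
 [0.5163 0.2078 0.0325]
 [0.5398 0.1952 0.0333]
 [0.5489 0.2077 0.0338]]
```

There's no contact at a reported z of −8 mm, and the visible tips are at about 0.026. That confirms the offset, so I'll go 15 mm lower.

```bash
python3 -m creep '0 0 0 0 0 4 -0.5; 0 0 0 0 0 8 -0.5; 0 0 0 0 0 12 -0.5; 0 0 0 0 0 15 -0.5; 0 0 0 0 0 15 -0.5; 0 0 0 0 0 15 -0.5'; 
python3 - <<'E'
from h import *
tips('wr4')
E
```

```text
clock: 6.52
tcp_pos: [0.5288, 0.1981, -0.0232]
orientation: [2.061, 2.371, 0.0]
contact_force: [0.2, -0.5, -0.0]
grip_width: 0.0211
gripper_force: 0.0
[ 0.52885709  0.19813707 -0.02319101] [-1.32862942  1.508915   -0.30610001]
[[0.54   0.1946 0.0101]
 [0.5381 0.2084 0.013 ]
 [0.5394 0.2103 0.0144]
 [0.5388 0.2028 0.0153]
 [0.5392 0.2    0.0165]
 [0.5387 0.2109 0.0175]
 [0.5094 0.2024 0.0184]
 [0.5382 0.2106 0.0189]]
```

```bash
python3 -m creep '0 0 0 -8 0 0 -0.5; 0 0 0 -16 0 0 -0.5; 0 0 0 -20 0 0 -0.5; 0 0 0 -24 0 0 -0.5; 0 0 0 -28 0 0 -0.5; 0 0 0 -32 0 0 -0.5; 0 0 0 -36 0 0 -0.5; 0 0 0 -40 0 0 -0.5; 0 0 0 -45 0 0 -0.5; 0 0 0 -45 0 0 -0.5'; python3 - <<'E'
from h import *
save('top','top4');crop('top4',210,180,310,255,'crop4',7.8)
E
```

```text
clock: 7.82
tcp_pos: [0.5351, 0.1527, -0.0233]
orientation: [2.062, 2.37, -0.0]
contact_force: [-0.5, 0.7, 0.1]
grip_width: 0.0212
gripper_force: 0.0
```

View pics/crop4.png

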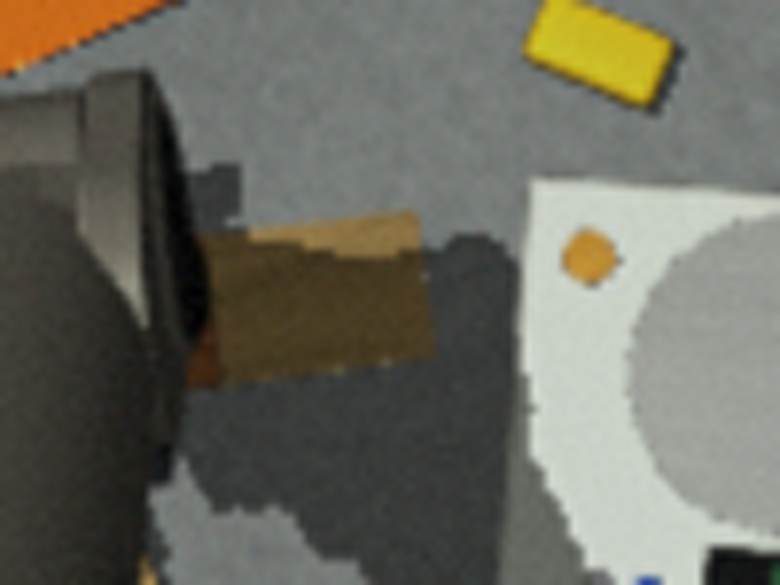

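The wedge now moves and has turned towards the brass foot. Its tip corners are at crop (416,212) and (435,358), and the screw is unmoved at (590,257).

```bash
cat >> h.py <<'E'
def tip(fn,L,z=.0015):
    t=w(fn,[(210+(a+.5)/7.8-.5,180+(b+.5)/7.8-.5) for a,b in L],z)
    e=t[0]-t[1];m=t.mean(0);h=np.array([e[1],-e[0]])/np.hypot(e[0],e[1]);foot=np.array([.5524,-.0154])
    g=foot-m[:2];print('tip',m.round(4),'heading',np.arctan2(h[0],-h[1]).round(3),'width',np.hypot(*e[:2]).round(4),'to foot along',(g@h).round(4),'lateral(+x)',(g@np.array([-h[1],h[0]])).round(4))
E
python3 - <<'E'
from h import *
tip('top4',[(416,212),(435,358)])
E
```

```text
tip [0.5488 0.0478 0.0015] heading 0.137 width 0.0553 to foot along 0.0631 lateral(+x) -0.0051
```

```bash
python3 -m creep '0 0 0.01 -5 0 0 -0.5; 0 0 0.02 -10 0 0 -0.5; 0 0 0.03 -15 0 0 -0.5; 0 0 0.042 -20 0 0 -0.5; 0 0 0.042 -26 0 0 -0.5; 0 0 0.042 -32 -0.5 0 -0.5; 0 0 0.042 -38 -1 0 -0.5; 0 0 0.042 -44 -1 0 -0.5; 0 0 0.042 -50 -1.3 0 -0.5; 0 0 0.042 -50 -1.3 0 -0.5'; python3 - <<'E'
from h import *
save('top','top5');crop('top5',210,180,310,255,'crop5',7.8)
E
```

```text
clock: 9.12
tcp_pos: [0.5408, 0.103, -0.0233]
orientation: [2.111, 2.326, -0.0]
contact_force: [-0.0, 0.2, 0.8]
grip_width: 0.0217
gripper_force: 0.0
```

View pics/crop5.png

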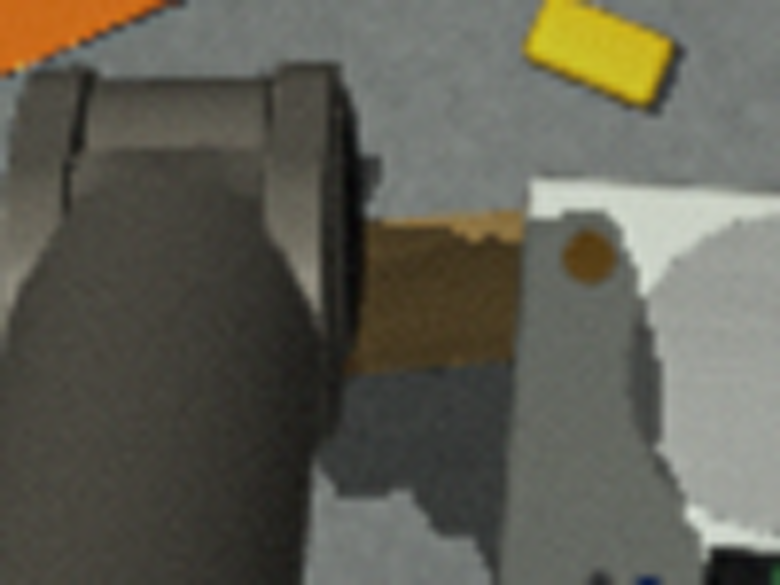

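The tip has gone under the case edge, with wedge edges at crop (522,212) and (512,360) flanking the screw line. By the tool geometry the foot sits 13 mm ahead of the tip, so about 49 mm remains. Going slowly from here.

```bash
python3 -m creep '0 0 0 -4 0 0 -0.5; 0 0 0 -8 0 0 -0.5; 0 0 0 -12 0 0 -0.5; 0 0 0 -16 0 0 -0.5; 0 0 0 -19 0 0 -0.5; 0 0 0 -22 0 0 -0.5; 0 0 0 -25 0 0 -0.5; 0 0 0 -25 0 0 -0.5';  python3 -m creep '0 0 0 -3 0 0 -0.5; 0 0 0 -6 0 0 -0.5; 0 0 0 -8 0 0 -0.5; 0 0 0 -10 0 0 -0.5; 0 0 0 -12 0 0 -0.5; 0 0 0 -12 0 0 -0.5'; python3 - <<'E'
from h import *
import numpy as np
np.set_printoptions(precision=4,suppress=True)
save('top','top6');save('scene','sc6')
f=lambda L:[(190+(a+.5)/4.6-.5,170+(b+.5)/4.6-.5) for a,b in L]
pts=f([(440,198),(690,190),(684,410),(400,400)])
for fn in('top1','top5','top6'):
    F=np.load(fn+'.npz');out=[]
    for u,v in pts:
        u,v=int(round(u)),int(round(v));L=[w(fn,[(a,b)])[0][2] for a in range(u-2,u+3) for b in range(v-2,v+3)];out.append(np.median(L))
    p=F['p'].astype(int);m=(p[:,:,0]-p[:,:,2]>70)&(p[:,:,0]>110);m[:200]=0;m[220:]=0;m[:,:275]=0;m[:,295:]=0
    print(fn,np.array(out),np.argwhere(m).mean(0),m.sum())
E
```

```text
clock: 10.18
tcp_pos: [0.5432, 0.0783, -0.0233]
orientation: [2.111, 2.327, -0.0]
contact_force: [0.5, 1.0, -0.2]
grip_width: 0.0214
gripper_force: 0.0
clock: 10.92
tcp_pos: [0.5444, 0.0666, -0.0233]
orientation: [2.11, 2.327, -0.0]
contact_force: [0.3, 1.0, -0.1]
grip_width: 0.0213
gripper_force: 0.3
top1 [0.052  0.0556 0.0644 0.0561] [212.5 285. ] 30
top5 [0.0522 0.0542 0.063  0.0557] [208.5 275. ] 2
top6 [0.057  0.0542 0.058  0.0556] [nan nan] 0<stdin>:12: RuntimeWarning: Mean of empty slice.
  ret = um.true_divide(
```

```bash
cat >> h.py <<'E'
def lean(fn):
    f=np.load(fn+'.npz');d=f['d'];R=cv2.Rodrigues(f['rvec'])[0];t=f['tvec'].ravel()
    vv,uu=np.mgrid[0:420,0:560];n=cv2.undistortPoints(np.stack([uu,vv],-1).reshape(-1,1,2).astype(float),f['K'],f['D']).reshape(-1,2)
    P=(np.c_[n,np.ones(len(n))]*d.reshape(-1,1)-t)@R
    u,v=uu.ravel(),vv.ravel();cu,cv_=190+557/4.6,170+265/4.6
    def fit(m):
        q=P[m&(d.ravel()>0)];A=np.c_[q[:,:2]-q[:,:2].mean(0),np.ones(len(q))];c=np.linalg.lstsq(A,q[:,2],rcond=None)[0]
        k=abs(q[:,2]-A@c)<.004;return np.linalg.lstsq(A[k],q[k,2],rcond=None)[0]
    pan=fit((u-cu)**2+(v-cv_)**2<18**2)
    bench=fit((u>370)&(u<410)&(v>170)&(v<290))
    g=pan[:2]-bench[:2];nrm=np.array([.767,.52]);nrm/=np.hypot(*nrm)
    print(fn,'pan',pan.round(4),'bench',bench.round(4),'lean',np.hypot(*g).round(4),'along brass',(-g@nrm).round(4))
E
python3 - <<'E'
from h import *
for f in('top1','top2','top5','top6'):lean(f)
p=np.load('top6.npz')['p'][180:255,210:310,::-1];q=np.load('sc6.npz')['p'][150:240,190:340,::-1]
cv2.imwrite('pics/mix2.png',np.hstack([cv2.resize(p,(400,300),interpolation=2),cv2.resize(q,(400,300),interpolation=2)]))
E
```

```text
top1 pan [-0.0568 -0.0357  0.058 ] bench [-0.0001 -0.0002  0.0015] lean 0.0669 along brass 0.0668
top2 pan [-0.0572 -0.0327  0.058 ] bench [-0.      0.0041  0.0014] lean 0.068 along brass 0.0679
top5 pan [-0.0547 -0.0376  0.058 ] bench [-0.0008  0.0025  0.0015] lean 0.0672 along brass 0.0671
top6 pan [-0.0097 -0.0031  0.0589] bench [-0.0011  0.0011  0.0014] lean 0.0096 along brass 0.0095
```

View pics/mix2.png

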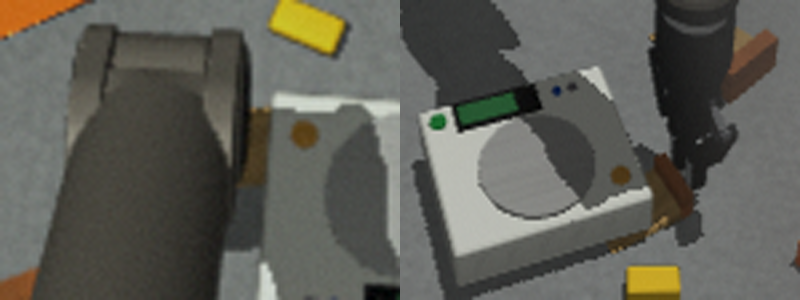

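The wedge is under the foot and the scale has nearly risen: lean is 0.0095 rad, so about 7 mm of travel is left. The hand is clear of the case.

```bash
python3 -m creep '0 0 0 -1 0 0 -0.5; 0 0 0 -2 0 0 -0.5; 0 0 0 -3 0 0 -0.5; 0 0 0 -4 0 0 -0.5; 0 0 0 -5 0 0 -0.5; 0 0 0 -5 0 0 -0.5; 0 0 0 -5 0 0 -0.5'; python3 - <<'E'
from h import *
o=[]
for i in range(3):save('top','top7');lean('top7');o.append(status.get_obs()['contact_force'])
print(np.round(o,1))
E
```

```text
clock: 11.9
tcp_pos: [0.5449, 0.0618, -0.0233]
orientation: [2.11, 2.327, -0.0]
contact_force: [0.1, 1.0, 0.7]
grip_width: 0.0213
gripper_force: 0.5
top7 pan [-0.0082 -0.0068  0.0591] bench [-0.0013  0.0008  0.0014] lean 0.0103 along brass 0.01
top7 pan [-0.0031 -0.0034  0.059 ] bench [-0.001  -0.0016  0.0014] lean 0.0028 along brass 0.0028
top7 pan [-0.0093 -0.0045  0.0588] bench [0.0003 0.0018 0.0014] lean 0.0115 along brass 0.0115
[[ 0.6  1.2  0.3]
 [-0.5  0.7 -0.3]
 [ 0.6  1.2  0.2]]
```

```bash
python3 -m creep '0 0 0 -1 0 0 -0.5; 0 0 0 -2 0 0 -0.5; 0 0 0 -3 0 0 -0.5; 0 0 0 -4 0 0 -0.5; 0 0 0 -4 0 0 -0.5; 0 0 0 -4 0 0 -0.5'; sed -i 's/    print(fn,.pan.*/    return -g@nrm/' h.py; cat >> h.py <<'E'
def chk(fn,N=8):
    L=[];F=[];D=[]
    for i in range(N):save('top',fn);L.append(lean(fn));F.append(status.get_obs()['contact_force'])
    a=np.load('top1.npz')['p'];b=np.load(fn+'.npz')['p']
    # scale shift: right/bottom part of the scale (display, button), template match
    T=cv2.cvtColor(a[248:266,298:348],cv2.COLOR_RGB2GRAY);S=cv2.cvtColor(b[242:272,292:354],cv2.COLOR_RGB2GRAY)
    S4=cv2.resize(S,None,fx=8,fy=8,interpolation=2);T4=cv2.resize(T,None,fx=8,fy=8,interpolation=2)
    _,s,_,loc=cv2.minMaxLoc(cv2.matchTemplate(S4,T4,cv2.TM_CCOEFF_NORMED))
    print('lean',np.mean(L).round(4),'+-',(np.std(L)/N**.5).round(4),'force',np.mean(F,0).round(2),'shift px',(np.array(loc)/8-6).round(2),round(s,3))
E
python3 -c "from h import *;chk('top8')"
```

```text
clock: 12.8
tcp_pos: [0.5453, 0.0578, -0.0233]
orientation: [2.11, 2.327, -0.0]
contact_force: [0.4, 1.3, 1.2]
grip_width: 0.0215
gripper_force: 0.6
lean 0.0009 +- 0.0023 force [-0.19  0.53 -0.27] shift px [0.38 1.  ] 0.895
```

```bash
for i in 1 2; do python3 -m creep '0 0 0 -0.8 0 0 -0.5; 0 0 0 -1.5 0 0 -0.5; 0 0 0 -1.5 0 0 -0.5; 0 0 0 -1.5 0 0 -0.5' | grep -E 'tcp|contact'; python3 -c "from h import *;chk('top9')"; done
```

```text
tcp_pos: [0.5453, 0.0569, -0.0233]
contact_force: [-0.3, 3.1, -0.1]
lean 0.0015 +- 0.001 force [-0.24  3.32  0.16] shift px [0.38 1.12] 0.895
tcp_pos: [0.5455, 0.0553, -0.0233]
contact_force: [-0.2, 4.6, 0.9]
lean 0.0013 +- 0.0015 force [-0.43  4.83  0.02] shift px [0.38 1.12] 0.892
```

The force has risen to 4.8 N and the lean is about 0 and no longer changing, so the wedge is jammed. Backing straight off.

```bash
python3 -m creep '0 0 0 3 0 0 -0.5; 0 0 0 12 0 0 -0.5; 0 0 0 25 0 0 -0.5; 0 0 0 40 0 0 -0.5; 0 0 0 40 0 -50 -0.5; 0 0 0 60 0 -100 -0.5; 0 0 0 120 0 -140 -0.5; 0 0 0 180 0 -150 -0.5; 0 0 0 200 0 -150 -0.5; 0 0 0 200 0 -150 -0.5'; python3 - <<'E'
from h import *
chk('top10',10);save('scene','sc10')
p=np.load('top10.npz')['p'][170:297,190:360,::-1];q=np.load('sc10.npz')['p'][150:263,180:330,::-1]
cv2.imwrite('pics/mix3.png',np.hstack([cv2.resize(p,(400,300),interpolation=2),cv2.resize(q,(400,300),interpolation=2)]))
E
```

```text
clock: 16.25
tcp_pos: [0.5247, 0.2583, 0.1267]
orientation: [-2.102, -2.333, -0.001]
contact_force: [-1.1, -1.8, -0.5]
grip_width: 0.0215
gripper_force: 0.0
lean 0.0024 +- 0.0011 force [ 0.08 -0.12  0.02] shift px [0.5  1.12] 0.982
```

View pics/mix3.png

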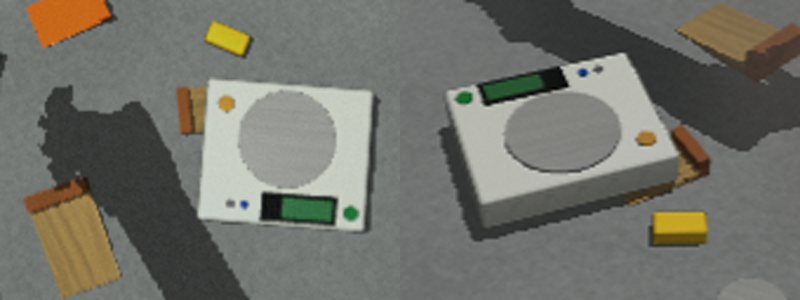

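The view shows the scale level, with the wedge heel at (185,110) beside the case and the bench otherwise undisturbed. The remaining lean of 0.002 matches the measurement's bias at the start (0.067 read against the stated 0.065).

```bash
python3 -c "from bench import r;print(r.hand_in())"
```

```text
the job is handed in; nothing more can be done
None
```

I pushed the small wooden wedge, thin end first, under the brass foot until it jammed at about 5 N; the scale then measured level to within error, the gripper was backed clear, and I handed the job in at about 17 s of the 48 s limit.

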